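# Refill the coffee capsule block from the twist-lock tin

## Task

Refill the capsule block for the next guest: twist the lid of the green tin counter-clockwise until its lugs come out from under the claws, lift it off and lay it right way up on the middle of the cork mat, then put one spare capsule from the tin, foil side up, fully into every empty well of the block. Leave any spares you do not need in the tin, put the lid back on and twist it clockwise until its lugs are well under the claws. Leave the capsules that are already in the block, the black and the white remote control near the block and the glass tumbler beside it where they are.

Things in the scene. Friction and masses are not known exactly. Their poses are not given: they have to be found in the camera images.
- tin: green tin, fixed; origin on its axis at the counter, z up. Floor 4 mm, wall radius 90 inside, 95 outside, rim at 50 mm. Steel claws on its +x and -x sides (99 to 113 mm radius, tops at 61) hang over the lid's lugs with 2 mm play, 30 deg to each side of the x axis; the gaps between them are the slots. Claws are stopped at their clockwise end (from above): unlock counter-clockwise, lock clockwise
- lid: white loose lid, 0.3 kg, disc 6 mm thick, 191 across; origin on axis at disc's underside, seated on the rim. Spigot 8 mm below it, tapered 175 to 164 across (lid stands on it when laid down). Lugs on +x, -x to 104 mm radius, 36 wide, 5 thick. Black grip bar along x: 90 x 18 mm, 6 to 38 above origin. Locked: x near tin's x (12 deg at start; stop at -16). Free of claws at 42 to 138 deg. Turns easily
- mat: round cork mat, fixed flat on the counter, 250 mm across, 4 mm thick; origin at the centre of its underside
- block: wooden capsule block, fixed, 160 (x) by 134 (y), 25 mm high; origin at the centre of its underside. Six round wells, 33 mm wide, 15 mm deep: three rows 50 mm apart along x, two columns 76 mm apart along y. A seated capsule stands on its base in the well, flange 12 mm clear of the block's top, its top 40 mm above the counter
- well1 (a point): centre of the floor of well 1 of the block, 10 mm above the counter, at (50, 38) mm in the block's frame: a seated capsule has its origin within a few mm of it
- well2 (a point): centre of the floor of well 2 of the block, 10 mm above the counter, at (50, -38) mm in the block's frame: a seated capsule has its origin within a few mm of it
- well3 (a point): centre of the floor of well 3 of the block, 10 mm above the counter, at (0, 38) mm in the block's frame: a seated capsule has its origin within a few mm of it
- well4 (a point): centre of the floor of well 4 of the block, 10 mm above the counter, at (0, -38) mm in the block's frame: a seated capsule has its origin within a few mm of it
- well5 (a point): centre of the floor of well 5 of the block, 10 mm above the counter, at (-50, 38) mm in the block's frame: a seated capsule has its origin within a few mm of it
- well6 (a point): centre of the floor of well 6 of the block, 10 mm above the counter, at (-50, -38) mm in the block's frame: a seated capsule has its origin within a few mm of it
- stocked1: coffee capsule, loose, 30 mm tall, 14 g: body tapering from 30 mm across to 25 at the base, foil-topped flange 38 mm across, 3 thick at the top; origin at centre of base, z up. Present in some starts only: if so, it already stands in well 1; if it is absent, that well is empty
- stocked2: coffee capsule, loose, 30 mm tall, 14 g: body tapering from 30 mm across to 25 at the base, foil-topped flange 38 mm across, 3 thick at the top; origin at centre of base, z up. Present in some starts only: if so, it already stands in well 2; if it is absent, that well is empty
- stocked3: coffee capsule, loose, 30 mm tall, 14 g: body tapering from 30 mm across to 25 at the base, foil-topped flange 38 mm across, 3 thick at the top; origin at centre of base, z up. Present in some starts only: if so, it already stands in well 3; if it is absent, that well is empty
- stocked4: coffee capsule, loose, 30 mm tall, 14 g: body tapering from 30 mm across to 25 at the base, foil-topped flange 38 mm across, 3 thick at the top; origin at centre of base, z up. Present in some starts only: if so, it already stands in well 4; if it is absent, that well is empty
- stocked5: coffee capsule, loose, 30 mm tall, 14 g: body tapering from 30 mm across to 25 at the base, foil-topped flange 38 mm across, 3 thick at the top; origin at centre of base, z up. Present in some starts only: if so, it already stands in well 5; if it is absent, that well is empty
- stocked6: coffee capsule, loose, 30 mm tall, 14 g: body tapering from 30 mm across to 25 at the base, foil-topped flange 38 mm across, 3 thick at the top; origin at centre of base, z up. Present in some starts only: if so, it already stands in well 6; if it is absent, that well is empty
- spare1: coffee capsule, loose, 30 mm tall, 14 g: body tapering from 30 mm across to 25 at the base, foil-topped flange 38 mm across, 3 thick at the top; origin at centre of base, z up. One of five spares, which start standing loose and upright on the floor of the tin, about 54 mm from its axis, a fifth of a turn apart
- spare2: coffee capsule, loose, 30 mm tall, 14 g: body tapering from 30 mm across to 25 at the base, foil-topped flange 38 mm across, 3 thick at the top; origin at centre of base, z up. One of five spares, which start standing loose and upright on the floor of the tin, about 54 mm from its axis, a fifth of a turn apart
- spare3: coffee capsule, loose, 30 mm tall, 14 g: body tapering from 30 mm across to 25 at the base, foil-topped flange 38 mm across, 3 thick at the top; origin at centre of base, z up. One of five spares, which start standing loose and upright on the floor of the tin, about 54 mm from its axis, a fifth of a turn apart
- spare4: coffee capsule, loose, 30 mm tall, 14 g: body tapering from 30 mm across to 25 at the base, foil-topped flange 38 mm across, 3 thick at the top; origin at centre of base, z up. One of five spares, which start standing loose and upright on the floor of the tin, about 54 mm from its axis, a fifth of a turn apart
- spare5: coffee capsule, loose, 30 mm tall, 14 g: body tapering from 30 mm across to 25 at the base, foil-topped flange 38 mm across, 3 thick at the top; origin at centre of base, z up. One of five spares, which start standing loose and upright on the floor of the tin, about 54 mm from its axis, a fifth of a turn apart
- tv_remote: black remote control, 150 x 45 x 18 mm; bystander; origin at the centre of its underside
- air_remote: white remote control, 125 x 50 x 20 mm; bystander; origin at the centre of its underside
- glass1: clear glass tumbler standing upside down beside the block, 68 mm across, 85 mm high; bystander; origin at the centre of its underside

How it is judged:
By the outcome, as a careful person would: the job done as asked, in the order asked, and still so for the second after the job is handed in, with the robot touching nothing.
Of stocked1, stocked2, stocked3, stocked4, stocked5, stocked6 only 1 to 3 are there at a start; the rules pass over those that are not, and their reading is None.
At some moment in a run one of lid may be knocked a few centimetres aside while the robot is not near it.
It also fails if it takes over 210 s, if anything falls off the work surface, if the arm or the gripper's body presses on something with over 40 N, if the wrist force passes 120 N, or if a joint passes its speed limit or range.

## Robot

A 7-joint arm with a two-finger parallel gripper is mounted at the origin on the work surface. World frame = base frame: x ahead of the robot, y to its left, z up, the work surface at z = 0. Lengths are in m, angles in rad, forces in N, time in s.
With the tool pointing down it reaches from about 0.35 to 0.9 m from the base axis. Payload 7.2 kg.
Tool frame: the origin (TCP) lies midway between the tips of the shut fingers; the grasp point (between the pads) lies 19 mm behind it; z points along the fingers, x is the direction in which the jaws open and shut, and the axes are right-handed (so a half turn about z gives the same grasp; the last joint's range is limited). The gripper opens to 85 mm and grips with 20 to 120 N. Pads are 22 mm wide; open, the fingers measure 114 mm over their backs; the gripper's body (76 mm by 85 mm) begins 54 mm behind the grasp point. The pads swing forward as they close: fully open they stand 13 mm farther back than shut.
Start: joints at [-1.201, 0.411, -0.013, 1.596, 0.006, 1.134, -0.082], TCP at [0.265, 0.566, 0.231] pointing down, gripper open.
Joint ranges: [-2.95, 2.95], [-0.29, 1.99], [-1.47, 1.44], [0.14, 2.54], [-1.03, 4.17], [0.13, 1.85], [-2.86, 2.86]. Speed limits (rad/s): [2.39, 2.39, 3.01, 3.01, 3.14, 3.14, 3.14].

## Interface

Orientations are given as a unit quaternion [w, x, y, z].
In Python, from bench import env, imaging, ticket, sensors gives the robot as it stands. The module is installed in compiled form; this text tells all that it offers. Calls block until the motion is done:
- env.goto(position, orientation): joint-space move of the TCP to a pose.
- env.movel(position, rot=None, max_speed=0.15): straight line of the TCP; rot=None keeps the orientation; max_speed is the mean speed in m/s.
- env.move_j(angles): joint-space move.
- env.set_gripper(opening): finger opening in m; the grip force is fixed at half the most; returns when the fingers have stopped.
- env.sleep(seconds).
- env.ik(position, orientation): joint angles nearest the present ones, or None.
- imaging.read_camera(name): name is "scene" or "top" or "wrist"; returns the picture (420x560x3 uint8, red, green, blue); there is no depth.
- imaging.camera_params(name): a dict with "mtx" (3x3 intrinsics, pixels), "R" (3x3) and "t" (3): a world point X has camera coordinates R X + t. Camera axes: x right, y down, z forward; pixel columns grow to the right and rows downward; lengths in m; the calibration is good to about 2 mm. A picture is of the moment at which its call begins: read the wrist's pose just before it. camera_params takes no time and is no camera call; for the wrist camera it gives the pose at the moment of the call.
A pose or a line that the arm cannot do raises env.PlanningError and nothing moves.
- ticket.finish_job(): hands the job in, once; it reports no verdict.
Readings, each from a call of its own:
- sensors.read_time_s(): time.
- sensors.read_joint_positions(): joint angles.
- sensors.read_joint_velocities(): joint speeds.
- sensors.read_joint_efforts(): joint torques, N m.
- sensors.read_tool_pos(): TCP position.
- sensors.read_orientation(): TCP orientation.
- sensors.read_force(): force on the tool from outside, world axes, zero at the start.
- sensors.read_torque(): the same for the moment, N m.
- sensors.read_grip_width(): finger opening in m.
Only numpy, scipy, OpenCV 4.12 (cv2) and the standard library are available. Lean on these libraries where they do the work, as an engineer would, in place of code of your own. Each camera call takes 0.05 s, during which the arm holds its last target. There are 200 camera calls.

## Working session

There is one attempt and no reset: what is moved stays moved. The work goes in short steps, each a Python script; the robot and the scene stay as the last script left them, time stands still between calls to the robot, and variables do not carry over. Pictures are saved under pics/ and viewed, about 12 in all and at most 16, crops included, and the job is handed in when it is done.

```bash
mkdir -p pics; ls
python3 - <<'E'
from bench import env, imaging, ticket, sensors
import cv2,numpy as np
for n in ("scene","top"):
    im=imaging.read_camera(n); cv2.imwrite(f"pics/{n}0.png",cv2.cvtColor(im,cv2.COLOR_RGB2BGR))
    p=imaging.camera_params(n); print(n,p["mtx"].round(1).tolist(),p["R"].round(3).tolist(),p["t"].round(3).tolist(),(-p["R"].T@p["t"]).round(3))
im=imaging.read_camera("wrist"); p=imaging.camera_params("wrist"); print(p, -p["R"].T@p["t"]); cv2.imwrite("pics/wrist0.png",im[:,:,::-1])
print(sensors.read_time_s(),sensors.read_orientation(),sensors.read_tool_pos(),sensors.read_force())
E
```

```text
pics
scene [[393.8, 0.0, 270.8], [0.0, 393.8, 213.8], [0.0, 0.0, 1.0]] [[0.8, 0.599, 0.003], [0.459, -0.61, -0.646], [-0.385, 0.518, -0.763]] [-0.427, -0.205, 1.289] [ 0.933 -0.537  0.853]
top [[453.4, 0.0, 278.9], [0.0, 453.4, 208.9], [0.0, 0.0, 1.0]] [[0.019, -1.0, 0.009], [-0.989, -0.021, -0.149], [0.149, -0.006, -0.989]] [-0.023, 0.556, 0.965] [ 0.406 -0.006  1.037]
{'mtx': array([[355.46083336,   0.        , 275.10506919],
       [  0.        , 355.46083336, 213.49524911],
       [  0.        ,   0.        ,   1.        ]]), 'R': array([[ 4.24044590e-01,  9.05641217e-01, -4.15291007e-04],
       [ 8.73928425e-01, -4.09075470e-01,  2.62500222e-01],
       [ 2.37561135e-01, -1.11674734e-01, -9.64931843e-01]]), 't': array([-0.62599746, -0.03370041,  0.37767984])} [0.20518053 0.59532038 0.3730217 ]
0.15 [ 3.87367861e-04  8.43768138e-01  5.36707484e-01 -5.05620949e-04] [0.26481965 0.5656979  0.23064295] [-1.05756817  0.03622058  0.26670265]
```

View pics/top0.png

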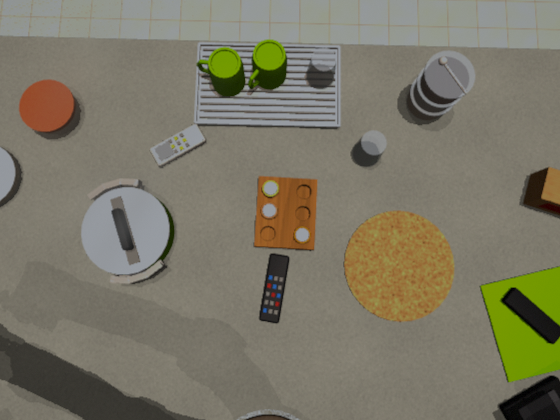

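View pics/scene0.png

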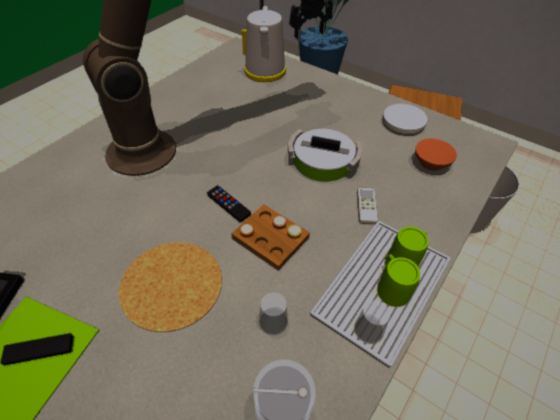

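```bash
cat > h.py <<'E'
from bench import env, imaging, ticket, sensors
import cv2, numpy as np
from scipy.optimize import least_squares
from scipy.spatial.transform import Rotation as Rn
def snap(n,name=None):
    p=imaging.camera_params(n); im=imaging.read_camera(n)
    if name: cv2.imwrite(f"pics/{name}.png",im[:,:,::-1])
    return im,p
def back(p,uv,z):
    uv=np.atleast_2d(uv).astype(float)
    d=np.c_[uv,np.ones(len(uv))]@np.linalg.inv(p["mtx"]).T@p["R"]
    c=-p["R"].T@p["t"]
    return c+d*((z-c[2])/d[:,2])[:,None]
def proj(p,X):
    c=np.atleast_2d(X)@p["R"].T+p["t"]; q=c@p["mtx"].T; return q[:,:2]/q[:,2:]
def circ(P,r=None):
    f=(lambda v:np.hypot(P[:,0]-v[0],P[:,1]-v[1])-(r or v[2]))
    s=least_squares(f,[*P[:,:2].mean(0),.1],loss="soft_l1",f_scale=.002); return s.x
def big(mask,roi=None):
    m=mask.astype(np.uint8)
    if roi: k=np.zeros_like(m); k[roi[1]:roi[3],roi[0]:roi[2]]=1; m=m*k
    cs,_=cv2.findContours(m,cv2.RETR_EXTERNAL,cv2.CHAIN_APPROX_NONE)
    return max(cs,key=cv2.contourArea)[:,0]
def down(yaw):  # tool z down, tool x at world yaw
    c,s=np.cos(yaw),np.sin(yaw)
    q=Rn.from_matrix(np.array([[c,s,0],[s,-c,0],[0,0,-1.]])).as_quat(); return [q[3],*q[:3]]
E
python3 - <<'E'
from h import *
im,p=snap("top"); hsv=cv2.cvtColor(im,cv2.COLOR_RGB2HSV); 
for uv in [(100,230),(150,230),(118,185),(135,275),(115,205),(132,255),(400,265),(260,240),(287,220),(270,188),(269,211),(302,236),(168,240)]: print(uv,hsv[uv[1],uv[0]],end=' ')
print()
H,S,V=cv2.split(hsv)
c=big((S>110)&(H<30),(335,200,470,330)); print("mat",circ(back(p,cv2.convexHull(c)[:,0],.004)),)
c=big((S>90)&(H<18),(240,165,330,260)); r=cv2.minAreaRect(back(p,c,.025)[:,:2].astype(np.float32)*1000); print("block",r)
T=[[.019,-1,0],[-.989,0,0]]
E
python3 - <<'E'
from h import *
im=cv2.imread("pics/top0.png"); cv2.imwrite("pics/crop.png",cv2.resize(im[160:300,60:340],(800,400),interpolation=cv2.INTER_CUBIC))
E
```

```text
(100, 230) [110  15 158] (150, 230) [108  16 161] (118, 185) [18 33 94] (135, 275) [ 17  29 139] (115, 205) [ 18  28 108] (132, 255) [ 17  32 110] (400, 265) [ 21 146 152] (260, 240) [ 14 190 145] (287, 220) [ 15 196 134] (270, 188) [106  17 161] (269, 211) [108  16 161] (302, 236) [108  16 161] (168, 240) [37 68 49] 
mat [ 0.43922569 -0.28680572  0.12422241]
block ((551.55859375, -27.71025848388672), (135.14968872070312, 162.37594604492188), 87.68498992919922)
```

View pics/crop.png

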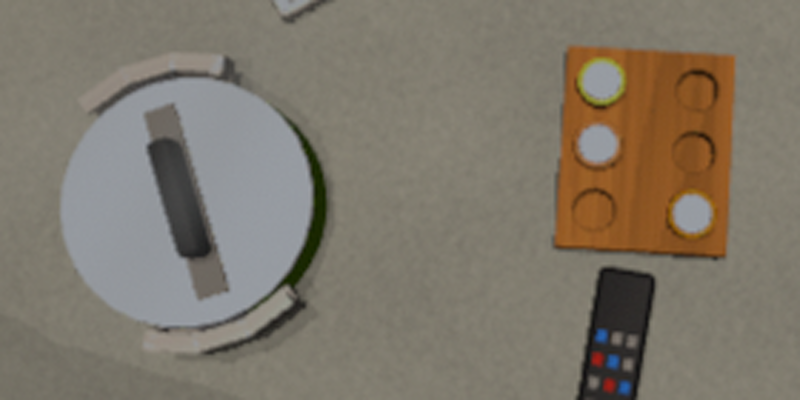

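```bash
cat >> h.py <<'E'
TC=None
def camtool():
    p=imaging.camera_params("wrist"); q=sensors.read_orientation(); Rt=Rn.from_quat([*q[1:],q[0]]).as_matrix()
    return Rt.T@(-p["R"].T@p["t"]-np.array(sensors.read_tool_pos())), p["R"]@Rt
E
python3 - <<'E'
from h import *
c,R=camtool(); print(c,R.round(3))
im,p=snap("top"); hsv=cv2.cvtColor(im,cv2.COLOR_RGB2HSV);H,S,V=cv2.split(hsv)
c=big((S<24)&(V>135)&(H>90),(70,170,185,290)); h=cv2.convexHull(c)[:,0]; L=circ(back(p,h,.056)); print("lid",L)
# poses: tool down over lid with various yaws
for y in np.arange(-180,180,30):
  for (x,yy) in [L[:2],(.5516,-.0277),(.439,-.287)]:
    q=env.ik([x,yy,.12],down(np.radians(y))); print(y,None if q is None else np.round(q,2)[[0,3,5,6]],end=' ')
  print()
E
```

```text
[ 0.00136625 -0.06657592 -0.14236134] [[ 1.     0.    -0.001]
 [-0.     0.965 -0.262]
 [ 0.001  0.262  0.965]]
lid [0.50089365 0.32052773 0.09390456]
-180 [-0.42  1.77  0.9   2.33] -180 [-0.86  1.94  1.09 -2.38] -180 [-0.37  2.01  1.04 -1.86] 
-150 [-0.34  1.76  0.92  2.8 ] -150 [-0.86  1.94  1.09 -1.86] -150 [-0.37  2.01  1.04 -1.34] 
-120 [-1.43  1.84  1.16 -1.96] -120 [-0.86  1.94  1.09 -1.34] -120 [-0.27  2.    0.93 -0.99] 
-90 [-1.08  1.82  0.91 -1.89] -90 [-0.58  1.93  0.88 -1.21] -90 [-0.11  1.99  0.85 -0.66] 
-60 [-1.    1.81  0.89 -1.43] -60 [-0.56  1.92  0.87 -0.71] -60 [-0.12  1.99  0.86 -0.13] 
-30 [-0.94  1.81  0.89 -0.96] -30 [-0.52  1.92  0.86 -0.22] -30 [-0.13  2.    0.86  0.4 ] 
0 [-0.86  1.8   0.88 -0.5 ] 0 [-0.47  1.92  0.86  0.27] 0 [-0.13  2.    0.86  0.93] 
30 [-0.79  1.8   0.88 -0.03] 30 [-0.42  1.92  0.85  0.75] 30 [-0.13  2.    0.86  1.46] 
60 [-0.72  1.79  0.88  0.45] 60 [-0.35  1.91  0.84  1.22] 60 [-0.1   1.99  0.85  1.95] 
90 [-0.65  1.79  0.88  0.92] 90 [-0.29  1.91  0.84  1.7 ] 90 [-0.25  2.    0.91  2.64] 
120 [-0.58  1.78  0.88  1.39] 120 [-0.22  1.9   0.84  2.17] 120 [1.13 1.92 0.92 2.16] 
150 [-0.5   1.78  0.89  1.86] 150 [-0.12  1.9   0.84  2.63] 150 [-0.37  2.01  1.04 -2.38]
```

Run:
```python
from h import *
env.goto([.501,.3205,.22],down(np.radians(-75)))
print(sensors.read_time_s(),sensors.read_joint_positions())
im,p=snap("wrist","w1"); hsv=cv2.cvtColor(im,cv2.COLOR_RGB2HSV);H,S,V=cv2.split(hsv)
m=(S<24)&(V>120)&(H>80); c=big(m); h=cv2.convexHull(c)[:,0]; print("lid",circ(back(p,h,.056),.0955),circ(back(p,h,.056)))
bar=big(V<70,(180,110,380,310)); print(cv2.minAreaRect(back(p,bar,.07)[:,:2].astype(np.float32)*1000))
```

```text
1.7167 [-1.068194    0.40248046  0.56155727  1.71556226 -0.23787444  1.09210081
 -1.73826595]
lid [0.49954337 0.32233508 0.1       ] [0.50479676 0.32187064 0.09162884]
((490.4395751953125, 317.8293762207031), (112.35651397705078, 23.311172485351562), 19.877552032470703)
```

View pics/w1.png

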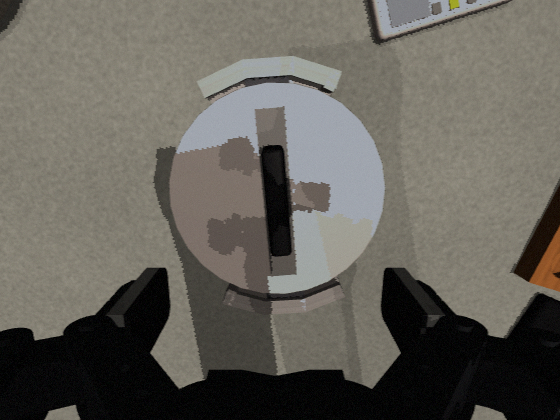

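Run:
```python
from h import *
im,p=snap("wrist")
g=cv2.cvtColor(im,cv2.COLOR_RGB2GRAY)
# radial edge search: refine around predicted lid rim
def rim(c,r):
    pts=[]
    for a in np.arange(0,360,4):
        d=np.array([np.cos(np.radians(a)),np.sin(np.radians(a))])
        rr=np.arange(.085,.106,.0004); P=np.c_[c+rr[:,None]*d,np.full(len(rr),.056)]
        uv=proj(p,P).astype(np.float32)
        v=cv2.remap(im,uv[None,:,0],uv[None,:,1],cv2.INTER_LINEAR)[0].astype(float)
        gr=np.abs(v[3:]-v[:-3]).sum(1); k=gr.argmax()
        if gr[k]>50: pts.append(P[k+1])
    return np.array(pts)
c=np.array([.5,.322])
for _ in range(4):
    P=rim(c,.0955); s=circ(P,.0955); c=s[:2]
print("lid",c,circ(P),len(P))
B=lambda L,z:(back(p,L,z)[:,:2]*1000).round(1)
b=B([(263,147),(286,146),(271,256),(292,254)],.088); print("bar",b.tolist(),b.mean(0)); d=b[:2].mean(0)-b[2:].mean(0); print(np.degrees(np.arctan2(d[1],d[0])),np.hypot(*d))
b=B([(256,108),(284,107),(272,275),(296,273)],.056);print("stripe",b.mean(0)); d=b[:2].mean(0)-b[2:].mean(0); print(np.degrees(np.arctan2(d[1],d[0])),np.hypot(*d))
k=back(p,[(198,82),(263,58),(308,58),(341,72),(224,303),(341,290),(272,314)],.061)[:,:2]-c
print(np.degrees(np.arctan2(k[:,1],k[:,0])).round(1),np.hypot(*k.T).round(4))
cv2.imwrite("pics/w1c.png",cv2.resize(im[40:330,150:410,::-1],None,fx=2.6,fy=2,interpolation=cv2.INTER_CUBIC))
```

```text
lid [0.50073963 0.32298635] [0.50077669 0.32312228 0.09568266] 90
bar [[541.0, 343.7], [546.3, 327.0], [456.7, 314.8], [463.0, 298.5]] [501.75 321.  ]
18.905414125242153 88.5783833675011
stripe [500.3  321.05]
19.957000689550874 150.0081331128416
[  48.7   20.2    2.2  -12.1  170.  -130.5 -166.4] [0.1118 0.1113 0.1138 0.1132 0.1139 0.1084 0.1148]
```

View pics/w1c.png

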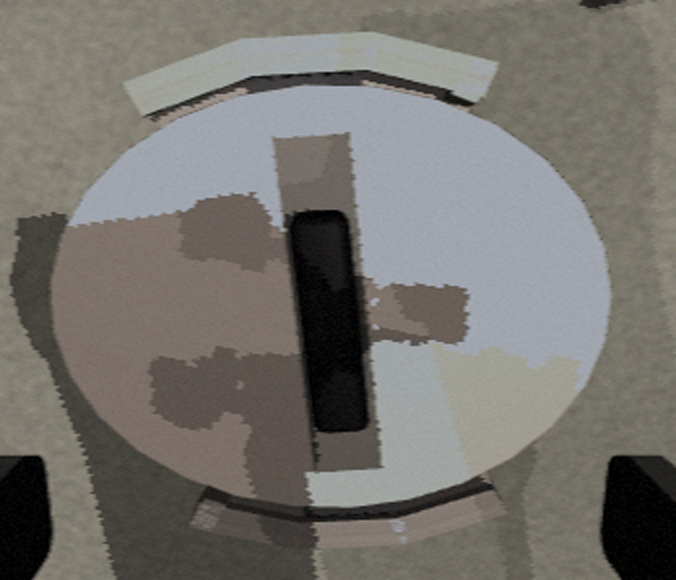

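```bash
cat >> h.py <<'E'
def st(tag=""):
    print(tag,round(sensors.read_time_s(),1),np.round(sensors.read_tool_pos(),4),"w",round(sensors.read_grip_width(),4),"F",np.round(sensors.read_force(),1),"T",np.round(sensors.read_torque(),2),"q7",round(sensors.read_joint_positions()[6],3))
E
python3 - <<'E'
from h import *
y=np.radians(19.4-90)
env.goto([.501,.322,.15],down(y)); 
env.movel([.501,.322,.0605],max_speed=.1); st("down")
env.set_gripper(0.0); st("grip")
for i in range(5):
    q=list(sensors.read_joint_positions()); q[6]+=np.radians(16); env.move_j(q); st("turn")
E
```

```text
down 3.2 [0.5015 0.3222 0.0611] w 0.0856 F [ 0.2  0.3 -0.3] T [ 0.01  0.   -0.  ] q7 -1.571
grip 3.9 [0.5012 0.322  0.0608] w 0.0171 F [-0.6 -0.9  4.3] T [-0.23  0.1   0.02] q7 -1.571
turn 4.2 [0.5013 0.3221 0.0608] w 0.017 F [0.9 0.5 1.8] T [-0.08 -0.01  0.28] q7 -1.296
turn 4.6 [0.5013 0.3221 0.0608] w 0.0172 F [-0.1  0.2  1.9] T [-0.06 -0.03  0.31] q7 -1.023
turn 5.0 [0.5013 0.3222 0.0609] w 0.0169 F [ 0.4 -0.4  1.7] T [-0.06 -0.06  0.32] q7 -0.751
turn 5.3 [0.5013 0.3222 0.0608] w 0.017 F [0.1 0.2 1.7] T [-0.07  0.02  0.2 ] q7 -0.479
turn 5.7 [0.5013 0.3222 0.0608] w 0.017 F [ 0.2 -0.1  1.4] T [-0.1   0.03  0.31] q7 -0.208
```

Run:
```python
from h import *
env.movel([.5013,.3222,.066],max_speed=.03); st("lift"); snap("wrist","w2")
if np.linalg.norm(sensors.read_force())<9:
    env.movel([.5013,.3222,.20],max_speed=.1); st("up"); im,p=snap("top","t2")
    env.movel([.439,-.287,.20],max_speed=.3); st("over")
    snap("wrist","w2b")
```

```text
lift 6.0 [0.5011 0.3221 0.0658] w 0.017 F [ 0.1 -0.1 -4. ] T [ 0.02  0.03 -0.04] q7 -0.205
up 7.6 [0.5009 0.322  0.1993] w 0.0171 F [-0.4  1.4 -4.3] T [-0.    0.01 -0.  ] q7 -0.288
over 9.8 [ 0.4392 -0.2859  0.1999] w 0.0171 F [-0.3 -0.2 -4.2] T [ 0.04 -0.02 -0.03] q7 0.915
```

View pics/w2b.png

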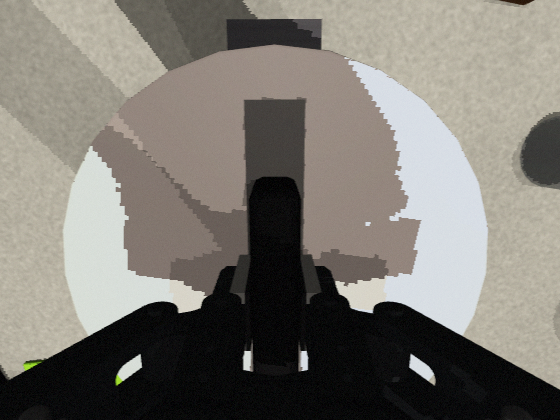

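Run:
```python
from h import *
env.movel([.439,-.287,.035],max_speed=.15)
for z in (.026,.0235,.0225):
    env.movel([.439,-.287,z],max_speed=.03); st()
    if sensors.read_force()[2]>3: break
env.set_gripper(.085); st("rel")
env.movel([.439,-.287,.16],max_speed=.2)
env.goto([.5516,-.0277,.26],down(0)); env.sleep(.2)
im,p=snap("wrist","w3"); st()
B=(.5516,-.0277,np.radians(-2.3))
env.goto([.501,.323,.22],down(np.radians(-75))); env.sleep(.2); snap("wrist","w4"); snap("top","t4"); st()
cv2.imwrite("pics/w34.png",np.hstack([cv2.resize(cv2.imread(f"pics/{n}.png"),(400,300)) for n in("w3","w4")]))
```

```text
11.6 [ 0.4389 -0.287   0.0259] w 0.0168 F [-0.9 -0.2 -3.5] T [0.02 0.03 0.02] q7 1.126
 11.8 [ 0.4389 -0.287   0.0234] w 0.0169 F [ 0.   0.2 -3.3] T [ 0.   -0.01  0.02] q7 1.129
 12.1 [ 0.4391 -0.2871  0.0228] w 0.0171 F [-1.9  0.8  2.1] T [ 0.18  0.34 -0.02] q7 1.13
rel 12.7 [ 0.439  -0.287   0.0225] w 0.0847 F [-0.5  0.1  0.3] T [-0.02  0.03  0.  ] q7 1.13
 15.0 [ 0.5513 -0.0289  0.2598] w 0.0848 F [-0.2  0.9 -0.2] T [-0.05 -0.02 -0.01] q7 0.247
 16.8 [0.5013 0.3225 0.2201] w 0.085 F [-0.3  0.5  0.8] T [0.02 0.06 0.03] q7 -1.477
```

View pics/w3.png

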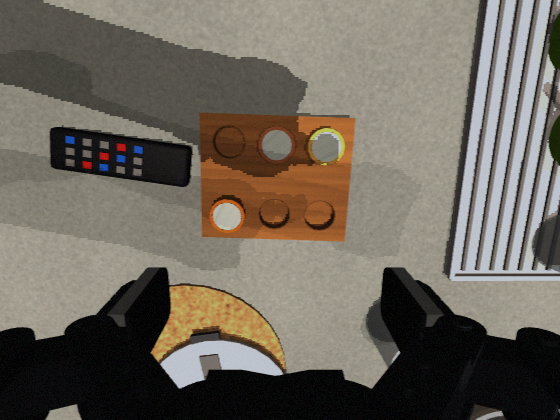

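View pics/w4.png

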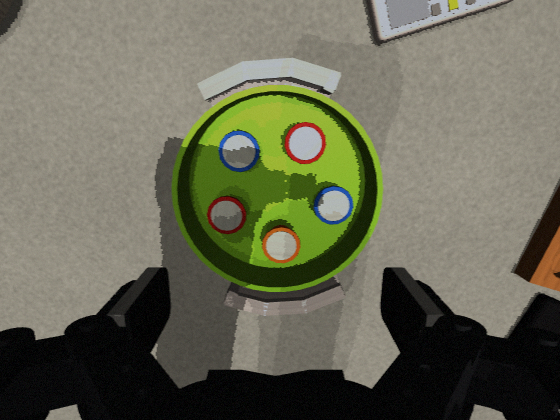

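```bash
cat > m.py <<'E'
from h import *
im,p=snap("wrist")  # same pose as w4
def rim(c,z,r0,r1,s):
    pts=[]
    for a in np.arange(0,360,4):
        d=np.array([np.cos(np.radians(a)),np.sin(np.radians(a))])
        rr=np.arange(r0,r1,.0004); P=np.c_[c+rr[:,None]*d,np.full(len(rr),z)]
        uv=proj(p,P).astype(np.float32)
        v=cv2.cvtColor(cv2.remap(im,uv[None,:,0],uv[None,:,1],cv2.INTER_LINEAR),cv2.COLOR_RGB2HSV)[0][:,1].astype(float)
        g=np.abs(v[3:]-v[:-3]); k=g.argmax()
        if g[k]>30: pts.append(P[k+1])
    return np.array(pts)
c=np.array([.5007,.323])
for _ in range(4): P=rim(c,.05,.086,.103,1); c=circ(P,.095)[:2]
print("tin",c,circ(P),len(P))
S=back(p,[(239,151),(305,143),(228,215),(333,205),(281,245)],.034)[:,:2]
d=S-c; print(S.round(4).tolist(),np.hypot(*d.T).round(4),np.degrees(np.arctan2(d[:,1],d[:,0])).round(1))
k=back(p,[(198,82),(244,59),(293.5,56),(341.5,71.5)],.061)[:,:2]-c; print(np.degrees(np.arctan2(k[:,1],k[:,0])).round(1),np.hypot(*k.T).round(4))
k=-(back(p,[(223,304),(270,314),(304,310),(344,296)],.061)[:,:2]-c); print(np.degrees(np.arctan2(k[:,1],k[:,0])).round(1),np.hypot(*k.T).round(4))
c0,R0=np.array([0.00136625,-0.06657592,-0.14236134]),p["R"]@Rn.from_quat(np.roll(sensors.read_orientation(),-1)).as_matrix()
Rt=Rn.from_quat(np.roll(down(0),-1)).as_matrix(); R=R0@Rt.T; C=np.array([.5513,-.0289,.2598])+Rt@c0
pb=dict(mtx=p["mtx"],R=R,t=-R@C)
K=back(pb,[(200,113),(355,118),(346,241),(202,236)],.025)[:,:2]; print("block corners",K.round(4).tolist(),K.mean(0))
e=K[1]-K[0]+K[2]-K[3]; print("yaw of px-right edge",np.degrees(np.arctan2(e[1],e[0])),np.hypot(*(K[1]-K[0])),np.hypot(*(K[3]-K[0])))
print("wells",back(pb,[(230,142),(274,213),(319,214)],.025)[:,:2].round(4).tolist())
print("stocked",back(pb,[(277,145),(326,147),(227,215)],.040)[:,:2].round(4).tolist())
E
python3 m.py
```

```text
tin [0.49988243 0.32164689] [0.4998834  0.32164688 0.09460874] 90
[[0.5282, 0.3653], [0.5507, 0.309], [0.4664, 0.3614], [0.5018, 0.2671], [0.45, 0.3043]] [0.0521 0.0523 0.052  0.0546 0.0528] [  57.1  -13.9  130.1  -88.  -160.8]
[ 48.5  28.1   8.7 -11.2] [0.1148 0.1157 0.1155 0.1152]
[-11.7  11.5  28.2  48.8] [0.114  0.1127 0.1112 0.1126]
block corners [[0.4756, 0.0413], [0.6341, 0.0364], [0.6319, -0.0971], [0.4704, -0.0911]] [ 0.55300054 -0.02762433]
yaw of px-right edge -1.9547037930539275 0.15863255368869222 0.1325774956472568
wells [[0.5052, 0.0122], [0.551, -0.0645], [0.6005, -0.0656]]
stocked [[0.5542, 0.0103], [0.6034, 0.0083], [0.5014, -0.0626]]
```

```bash
cat > pp.py <<'E'
from h import *
SP=dict(A=(.5282,.3653,57.1),B=(.5507,.309,-13.9),C=(.4664,.3614,130.1),D=(.5018,.2671,-88.),E=(.45,.3043,-160.8))
BY=np.radians(-2.0); BC=np.array([.5525,-.0270])
def well(X,Y): c,s=np.cos(BY),np.sin(BY); return BC+np.array([c*X-s*Y,s*X+c*Y])
def pick(k,yaw):
    x,y,_=SP[k]; o=down(np.radians(yaw)); 
    env.goto([x,y,.13],o); env.set_gripper(.056)
    env.movel([x,y,.0205],max_speed=.12); env.set_gripper(0.); st("grip "+k)
    env.movel([x,y,.13],max_speed=.15); st("up")
def place(X,Y,yaw=-92.):
    w=well(X,Y); o=down(np.radians(yaw)); env.movel([.5,.2,.15],max_speed=.3) ; env.goto([*w,.12],o); 
    env.movel([*w,.055],max_speed=.15); env.movel([*w,.0285],max_speed=.04); st("low")
def rel(X,Y):
    w=well(X,Y); env.set_gripper(.052); st("rel"); env.movel([*w,.13],max_speed=.15)
E
python3 - <<'E'
from pp import *
pick("A",-32.9); 
if sensors.read_grip_width()>.03:
    place(-.05,.038); snap("wrist","w5")
E
```

```text
grip A 19.3 [0.5287 0.3657 0.0219] w 0.0341 F [-0.8 -0.8  6. ] T [-0.19  0.36  0.02] q7 -0.751
up 20.2 [0.5275 0.3652 0.1291] w 0.0339 F [-0.7 -1.  -0.4] T [-0.02 -0.04  0.  ] q7 -0.829
low 23.1 [0.5039 0.0126 0.0284] w 0.0341 F [0.2 0.2 1.3] T [-0.05 -0.02  0.05] q7 -0.99
```

View pics/w5.png

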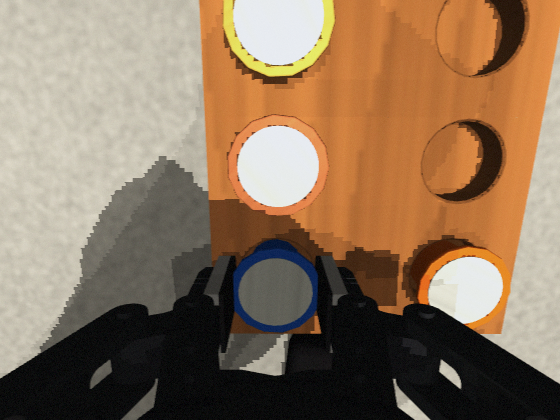

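Run:
```python
from pp import *
rel(-.05,.038); env.sleep(.2); im,p=snap("wrist","w6"); 
w=well(-.05,.038); print(proj(p,[[*w,.04],[*well(0,.038),.04],[*well(0,-.038),.025],[*well(.05,-.038),.025]]).round(0).tolist())
```

```text
rel 23.5 [0.5039 0.0128 0.0285] w 0.0517 F [-0.1  0.3  0. ] T [-0.04 -0.02  0.04] q7 -0.99
[[277.0, 218.0], [277.0, 143.0], [389.0, 141.0], [395.0, 62.0]]
```

View pics/w6.png

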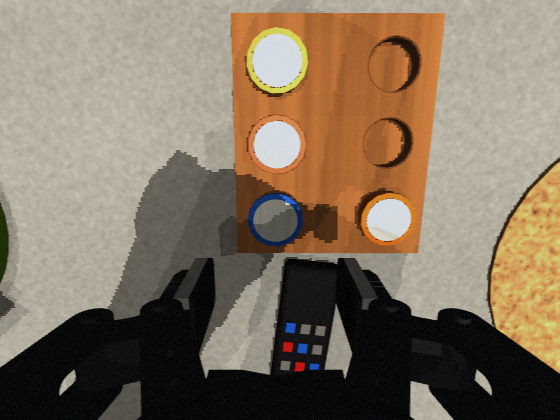

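Run:
```python
from pp import *
for k,yaw,w in (("B",-103.9,(.0,-.038)),("E",-70.8,(.05,-.038))):
    env.movel([.5,.2,.15],max_speed=.3); pick(k,yaw)
    g=sensors.read_grip_width()
    if not .03<g<.042: print("bad grip"); break
    place(*w); 
    if np.linalg.norm(sensors.read_force())>8: print("force"); break
    rel(*w)
env.goto([.5516,-.0277,.26],down(0)); env.sleep(.2); a,_=snap("wrist","w7"); 
env.goto([.439,-.287,.25],down(0)); env.sleep(.2); b,_=snap("wrist","w8"); t,_=snap("top","t8"); st()
cv2.imwrite("pics/c8.png",np.vstack([np.hstack([a,b])[:,:,::-1][20:380:,:]])[:, :1120][::1][:, :][:360, :]) if 0 else cv2.imwrite("pics/c8.png",cv2.resize(np.hstack([a[80:280,150:400],b[0:340,60:485][::1][:200*340//200]] if 0 else [cv2.resize(a[90:260,180:380],(400,340)),b[0:340,80:480]])[:,:,::-1],(800,340)))
```

```text
grip B 27.5 [0.5513 0.3093 0.0219] w 0.0341 F [-1.7 -0.6  6.6] T [-0.18  0.36  0.02] q7 -1.684
up 28.4 [0.55   0.3091 0.1291] w 0.034 F [-0.1 -0.1 -0. ] T [0.01 0.   0.05] q7 -1.772
low 31.4 [ 0.5511 -0.0652  0.0284] w 0.0344 F [-0.6  0.4 -0.9] T [ 0.03 -0.04  0.03] q7 -0.882
rel 31.7 [ 0.5512 -0.065   0.0286] w 0.052 F [ 0.8 -0.5 -0.1] T [0.01 0.02 0.07] q7 -0.882
grip E 35.8 [0.4505 0.3047 0.0217] w 0.0338 F [-1.8 -0.9  8.2] T [-0.22  0.39  0.01] q7 -1.234
up 36.7 [0.4494 0.3043 0.1293] w 0.0343 F [-0.4  0.4  0.5] T [-0.02  0.    0.06] q7 -1.366
low 39.7 [ 0.6011 -0.0669  0.0284] w 0.0339 F [-0.8 -0.3 -0.6] T [-0.02 -0.02  0.05] q7 -0.903
rel 40.0 [ 0.6012 -0.0667  0.0286] w 0.0521 F [0.3 0.7 0.2] T [-0.01 -0.03 -0.02] q7 -0.903
 43.6 [ 0.4396 -0.2862  0.2499] w 0.0518 F [0.7 0.  0.5] T [0.04 0.   0.04] q7 0.744
```

View pics/c8.png

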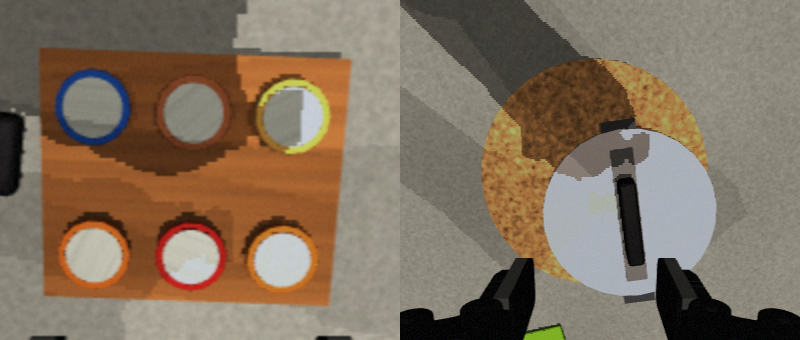

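```bash
cat > lid.py <<'E'
from h import *
def findlid(im,p,c,zo,r0=.085,r1=.106):
    c=np.array(c); z=zo+.006
    for it in range(5):
        pts=[]
        for a in np.arange(0,360,4):
            d=np.array([np.cos(np.radians(a)),np.sin(np.radians(a))])
            rr=np.arange(r0,r1,.0004); P=np.c_[c+rr[:,None]*d,np.full(len(rr),z)]
            uv=proj(p,P).astype(np.float32)
            v=cv2.remap(im,uv[None,:,0],uv[None,:,1],cv2.INTER_LINEAR)[0].astype(float)
            g=np.abs(v[3:]-v[:-3]).sum(1); k=g.argmax()
            if g[k]>60: pts.append(P[k+1])
        P=np.array(pts); c=circ(P,.0955)[:2]
    return c,circ(P),len(P)
E
python3 - <<'E'
from lid import *
im,p=snap("wrist")
c0=back(p,[(309.5,212.5)],.018)[0,:2]; print(c0,findlid(im,p,c0,.012))
b=back(p,[(297,178),(315,178),(309,266),(325,264)],.05)[:,:2]; d=b[:2].mean(0)-b[2:].mean(0); print("bar",b.mean(0),np.degrees(np.arctan2(d[1],d[0])),np.hypot(*d))
cv2.imwrite("pics/w9.png",cv2.resize(im[110:320,180:430,::-1],(750,600),interpolation=cv2.INTER_CUBIC))
E
```

```text
[ 0.47753449 -0.31890467] (array([ 0.47760726, -0.32382962]), array([ 0.4775091 , -0.32360139,  0.09427734]), 85)
bar [ 0.47680797 -0.32119487] 98.50685933994575 0.09215585342257433
```

View pics/w9.png

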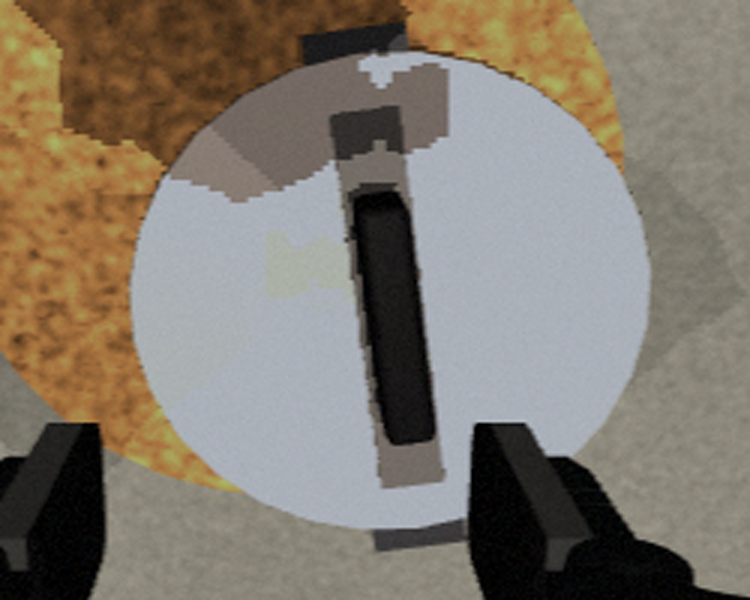

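Run:
```python
from h import *
x,y=.4772,-.3222; o=down(np.radians(8.5))
env.set_gripper(.085); env.goto([x,y,.12],o); env.movel([x,y,.04],max_speed=.15); env.movel([x,y,.0235],max_speed=.05); st("down")
env.set_gripper(0.); st("grip"); env.movel([x,y,.03],max_speed=.05); st(); env.movel([x,y,.2],max_speed=.15); st("up")
env.movel([.439,-.287,.2],rot=down(np.radians(9.4)),max_speed=.1); env.sleep(.3); st()
b,_=snap("wrist","w10"); a=cv2.imread("pics/w2b.png")[:,:,::-1]
for im in (a,b):
    out=[]
    for u in (200,270,310,330):
        v=im[10:70,u].astype(float); g=np.abs(v[3:]-v[:-3]).sum(1); out.append((u,int(g.argmax()+11)))
    v=im[80:120,275].astype(float); g=np.abs(v[3:]-v[:-3]).sum(1); out.append(("stripe",int(g.argmax()+81)))
    v=im[130,220:330].astype(float); g=np.abs(v[2:]-v[:-2]).sum(1); out.append(("cols",[int(g[:50].argmax()+221),int(g[50:].argmax()+271)])); print(out)
cv2.imwrite("pics/c10.png",np.hstack([cv2.resize(i,(400,300)) for i in(a,b)])[:,:,::-1])
```

```text
down 45.8 [ 0.4769 -0.3222  0.0232] w 0.0852 F [ 0.  -0.8 -1. ] T [0.02 0.   0.05] q7 1.172
grip 46.5 [ 0.4773 -0.3223  0.0238] w 0.0172 F [-1.3 -0.5  3.7] T [0.06 0.19 0.01] q7 1.172
 46.8 [ 0.4772 -0.3221  0.0301] w 0.0172 F [ 0.3 -0.3 -3.1] T [ 0.01 -0.02  0.01] q7 1.165
up 48.0 [ 0.4768 -0.3218  0.1991] w 0.017 F [-0.8  0.5 -3. ] T [ 0.04  0.01 -0.04] q7 1.007
 49.0 [ 0.4391 -0.2873  0.1999] w 0.0169 F [ 0.1 -0.3 -4.1] T [-0.03 -0.05 -0.02] q7 0.963
[(200, 58), (270, 18), (310, 48), (330, 49), ('stripe', 98), ('cols', [244, 306])]
[(200, 63), (270, 22), (310, 52), (330, 53), ('stripe', 102), ('cols', [245, 305])]
```

View pics/c10.png

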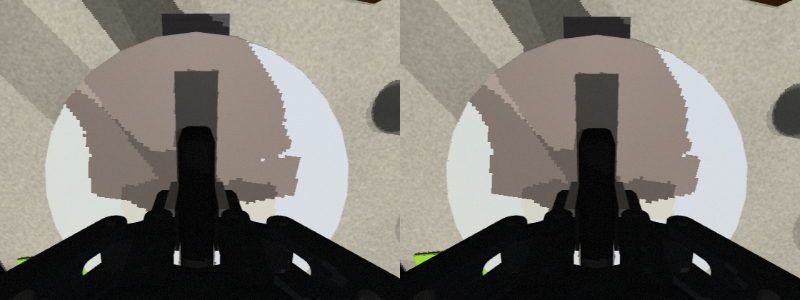

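Run:
```python
from h import *
o=down(np.radians(9.4)); x,y=.5010,.3241
env.movel([x,y,.2],rot=o,max_speed=.2); env.movel([x,y,.078],max_speed=.12); env.sleep(.2); st()
for z in (.074,.070,.067,.065,.063,.0615,.0605):
    env.movel([x,y,z],max_speed=.03); st(z)
    if sensors.read_force()[2]>6: break
snap("scene","s11")
```

```text
53.6 [0.5013 0.3244 0.0787] w 0.017 F [ 0.4 -0.3 -4.7] T [0.01 0.01 0.03] q7 -0.142
0.074 53.9 [0.5008 0.324  0.0737] w 0.0173 F [ 0.3 -1.2 -4.4] T [-0.05  0.03 -0.03] q7 -0.139
0.07 54.2 [0.5008 0.324  0.0697] w 0.0169 F [-0.5  0.9 -3.6] T [0.   0.01 0.03] q7 -0.136
0.067 54.5 [0.5009 0.324  0.0668] w 0.0172 F [-0.7  0.7 -3.6] T [-0.    0.   -0.03] q7 -0.133
0.065 54.7 [0.5009 0.324  0.0649] w 0.0175 F [-0.5  0.8 -4.2] T [ 0.01  0.03 -0.06] q7 -0.132
0.063 55.0 [0.5009 0.324  0.0629] w 0.0169 F [-1.5  0.4 -3.4] T [ 0.04  0.02 -0.01] q7 -0.13
0.0615 55.2 [0.5012 0.3242 0.0618] w 0.0171 F [-0.4 -0.1  0.5] T [-0.05  0.15  0.02] q7 -0.129
0.0605 55.5 [0.5012 0.3242 0.0618] w 0.017 F [-4.1 -2.5 10.3] T [-0.47  0.79 -0.03] q7 -0.128
```

Run:
```python
from h import *
env.set_gripper(.085); env.movel([.501,.3222,.0608],max_speed=.05); env.set_gripper(0.); st("regrip")
for i in range(17):
    q=list(sensors.read_joint_positions()); q[6]-=np.radians(5); env.move_j(q)
    if i%3==0 or i>12: st(f"{(i+1)*5}")
    if abs(sensors.read_torque()[2])>2: print("stop"); break
env.set_gripper(.085); st("open"); env.movel([.501,.3222,.22],max_speed=.15)
env.sleep(.2); snap("wrist","w12"); snap("top","t12"); st()
```

```text
regrip 57.0 [0.5012 0.3222 0.061 ] w 0.0171 F [-0.   0.8  1.6] T [-0.03 -0.02 -0.01] q7 -0.126
5 57.3 [0.5012 0.3223 0.061 ] w 0.0172 F [-0.4 -0.3  0. ] T [ 0.    0.04 -0.24] q7 -0.211
20 58.0 [0.5012 0.3223 0.061 ] w 0.0171 F [-0.3 -0.2  0.8] T [-0.    0.   -0.27] q7 -0.461
35 58.8 [0.5012 0.3222 0.061 ] w 0.0173 F [-1.2 -0.9  1.5] T [-0.05 -0.05 -0.25] q7 -0.709
50 59.5 [0.5012 0.3221 0.061 ] w 0.0172 F [-0.4  0.2  0.8] T [-0.08  0.03 -0.22] q7 -0.956
65 60.3 [0.5012 0.3221 0.061 ] w 0.0168 F [0.5 1.2 1. ] T [-0.09 -0.02 -0.27] q7 -1.204
70 60.5 [0.5013 0.3221 0.061 ] w 0.017 F [-0.4  0.5  0.4] T [-0.12 -0.04 -0.25] q7 -1.287
75 60.8 [0.5013 0.3221 0.061 ] w 0.017 F [-0.8  0.7  0.7] T [-0.14  0.01 -0.26] q7 -1.369
80 61.0 [0.5013 0.322  0.061 ] w 0.0166 F [-1.3  0.3  0.8] T [-0.12 -0.01 -0.24] q7 -1.452
85 61.3 [0.5013 0.322  0.061 ] w 0.0171 F [-0.5 -0.2  0.4] T [-0.13  0.02 -0.21] q7 -1.534
open 62.0 [0.5013 0.3221 0.061 ] w 0.0851 F [ 0.1 -0.8  1.2] T [-0.01 -0.01  0.02] q7 -1.539
 63.5 [0.5009 0.3221 0.2195] w 0.0852 F [ 0.  -0.  -0.1] T [ 0.01  0.03 -0.02] q7 -1.652
```

View pics/w12.png

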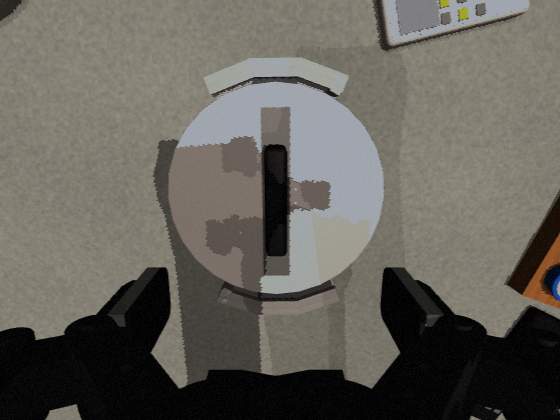

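View pics/t12.png

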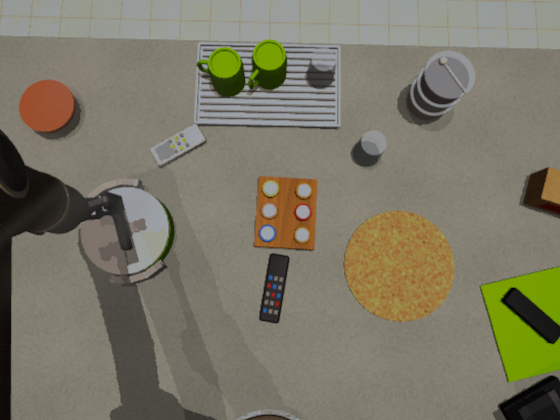

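Run:
```python
from h import *
env.movel([.501,.3222,.0608],max_speed=.12); env.set_gripper(0.)
q=list(sensors.read_joint_positions())
for i in range(4):
    q[6]-=np.radians(2); env.move_j(q); st(i)
    if abs(sensors.read_torque()[2])>1.2: print("stop"); break
env.set_gripper(.085); env.movel([.501,.3222,.22],max_speed=.15); st()
env.movel([.42,.42,.25],max_speed=.2); env.sleep(.3)
im,p=snap("wrist","w13"); c=findl=None
from lid import findlid
im,p=snap("top","t13"); print(findlid(im,p,(.5,.322),.05)); print(sensors.read_time_s())
i=cv2.imread("pics/w13.png"); j=cv2.resize(cv2.imread("pics/t13.png")[150:300,60:260],(560,420)); cv2.imwrite("pics/c13.png",cv2.resize(np.hstack([i,j]),(800,300)))
```

```text
0 65.8 [0.5012 0.3222 0.0611] w 0.017 F [-0.9 -0.5  1.6] T [-0.19  0.04 -0.16] q7 -1.573
1 66.1 [0.5012 0.3222 0.0611] w 0.0171 F [-0.2  0.9  2. ] T [-0.17 -0.02 -0.1 ] q7 -1.607
2 66.3 [0.5012 0.3223 0.0611] w 0.0172 F [0.4 0.3 1.7] T [-0.11  0.01 -0.04] q7 -1.642
3 66.6 [0.5012 0.3222 0.061 ] w 0.017 F [-0.   0.6  2. ] T [-0.08  0.03 -0.08] q7 -1.677
 68.5 [0.5005 0.322  0.2191] w 0.0849 F [0.3 0.6 1.1] T [-0.02  0.02 -0.01] q7 -1.79
(array([0.50141606, 0.32175372]), array([0.50150131, 0.32148509, 0.09514623]), 55)
69.65
```

View pics/c13.png

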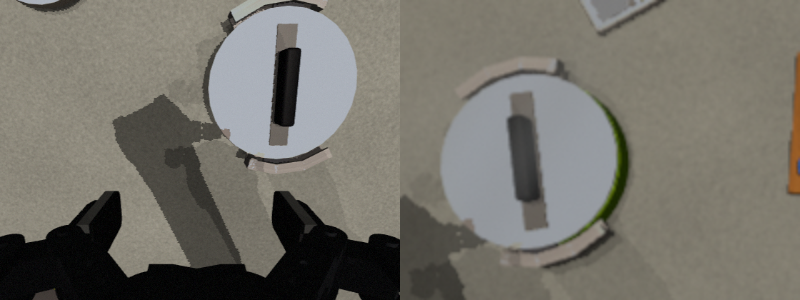

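```bash
python3 -c "
from bench import ticket; print(ticket.finish_job())"
```

```text
the job is handed in; nothing more can be done
None
```

The job is done and handed in at about 70 s of the 210 s allowed.

- **Lid off:** I turned it about 80° counter-clockwise, lifted it off and laid it on the mat within about 1 mm of the mat centre I had measured.
- **Capsules:** I put one spare, foil up, into each of the three empty wells. A wrist camera picture taken afterwards showed all six wells filled and upright. The two other spares stayed in the tin.
- **Lid knocked:** It was pushed about 5 cm off the mat's middle during the refill. I found it again with the wrist camera and picked it up from there.
- **Lid back on:** It seated on the rim at the height it had before. I turned it clockwise about 89° in all (81° + 8°), and no stop was felt.

**Last checks:**
- The final pictures show the lid seated, with both lugs under the claws about 8° clockwise of the claws' middle. The gripper was open and clear of everything.
- The remotes, the tumbler and the capsules already in the block look unmoved in the top camera picture taken about 6 s before hand-in.
- Wrist force peaked at about 11 N in the readings I took.

**Disagreement:** The pictures put the lid about 1° from the claws' middle at the start, not the stated 12°. I turned it the extra 8° so that it is well under the claws on either reading.

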